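# Hook out the crumb tray from under the warming plate

### The job

Take the hooked rod by its handle, reach it under the front ledge of the warming plate, feel for the hidden pull loop of the crumb tray, catch it from below with the prong and gently draw the tray about 13 cm out, with the hook alone: keep the gripper and arm off the unit and the tray, and never press the rod hard (stay under 20 N) against either. Then unhook the rod and lay it flat on the bench, prong up and clear of the tray and its loop, and leave everything else where it stands.

Things in the scene. Friction and masses are not known exactly. Their poses are not given: they have to be found in the camera images.
- unit: Countertop warming plate, fixed: 300 mm deep (its x), 320 mm wide (its y), top at 126 mm. Origin: centre of its footprint at bench height; +x points from its front to its back, z up. Its front ledge overhangs by 75 mm: ledge edge at x = -150 mm, underside 76 mm above the bench; below it the plinth's face (300 mm wide) stands back at x = -75 mm.
- ledge_edge (a point): Middle of the ledge's lower front edge, 76 mm above the bench; axes as the unit's. Under the ledge the way is open from bench to ledge across the whole width, and only the tray's pull loop stands out there.
- tray (a joint): How far the crumb tray is out of the plinth, towards the unit's -x, in m: 0 shut, stop at 0.18; starts 0 to 12 mm out. It runs straight on stiff runners (about 4 N, a little more when fast), stays where it is left and cannot shift sideways. Its pull loop's place along the front differs from unit to unit: within 45 mm either side of the middle, unmeasured, to be felt.
- tray_front (a point): Middle of the tray's front plate, on its outer face, 50 mm up (unit's x -79, y 0 mm when shut; axes as the unit's; moves with the tray). Plate 170 mm wide, 12 to 70 mm up. The loop on it is a rigid level U of 6 mm bar, 47 to 53 mm above the bench; it stands out 39 mm, is 30 mm wide outside, 18 mm inside, its opening 33 mm from face to front bar.
- hook: Hooked rod, loose, 0.16 to 0.29 kg. Wooden handle 110 mm long (x), 26 wide (y), 30 high (z). An 8 mm steel rod leaves its +x end, axis 5 mm above the handle's underside, straight to x = 170 mm, where it turns up into an 8 mm prong, its top 32 mm above the underside. Origin: middle of the handle's underside; balances about 30 mm ahead. Starts flat on the bench, prong up.
- hook_tip (a point): Top of the prong, on its axis: x = 170 mm, y = 0, z = 32 mm of the hook.
- plate: Bystander: white saucer, 120 mm across, 18 mm high, on top of the warming plate. Origin: centre of its underside.
- bowl: Bystander: steel bowl, 110 mm across, 50 mm high. Origin: centre of its underside.
- cutter: Bystander: steel pastry ring, 72 mm across, 45 mm high. Origin: centre of its underside.
- spatula: Bystander: spatula lying on the bench. Origin: at its middle.
- scraper: Bystander: white bench scraper block, 110 x 75 x 12 mm. Origin: centre of its underside.
Not all that is in view belongs to the job. Leave any purple look-alike of the hook alone.

How it is judged (in metres and radians):
On the way:
1. the tray is being drawn out by the hook (40 to 110 mm out, the rod pulling on it) (value of joint tray between 0.04 and 0.11 m and contact force between hook and unit above 0.5 N), for 0.2 s.
At the end, for the whole second after the job is handed in: The tray stands 110 to 150 mm out; the hooked rod lies at rest flat on the bench (underside within 8 mm of the bench, tilted less than 0.15 rad, prong up), not touching the unit or tray, its prong more than 65 mm in plan from the middle of the tray's front (value of joint tray between 0.11 and 0.15 m and not (contact force between hook and unit above 0.05 N) and horizontal distance between hook_tip and tray_front above 0.065 m and height (world z) of hook below 0.008 m and angle between hook's own z axis and vertical below 0.15 rad and linear speed of hook below 0.02 m/s and velocity of joint tray below 0.01 m/s).
It fails at once if the hooked rod presses on the unit or its tray with more than 20 N (contact force between hook and unit above 20 N).
It fails at once if the gripper or arm touches the unit or its tray with more than 2 N (contact force between any of the fingers, the arm and unit above 2 N).
It fails at once if a bystander is moved more than 25 mm (distance of any of plate, bowl, cutter, spatula, scraper from where it was at the start of the episode above 0.025 m).
It also fails if it takes over 72 s, if anything falls off the work surface, if the arm or the gripper's body presses on something with over 40 N, if the wrist force passes 120 N, or if a joint passes its speed limit or range.

### The arm

A 6-joint arm with a two-finger parallel gripper is mounted at the origin on the work surface. World frame = base frame: x ahead of the robot, y to its left, z up, the work surface at z = 0. Lengths are in m, angles in degrees, forces in N, time in s.
With the tool pointing down it reaches from about 0.35 to 0.875 m from the base axis. Payload 4.2 kg.
Tool frame: the origin (TCP) lies on the centre line of the jaws, within the pads' length; the fingertips stand 19 mm ahead of it and the grasp point (between the pads) is the TCP; z points along the fingers, y is the line along which they close (so a half turn about z gives the same grasp; the last joint's range is limited). The gripper opens to 87 mm and grips with 3 to 60 N. Pads are 19 mm wide; open, the fingers measure 117 mm over their backs; the gripper's body (75 mm by 190 mm) begins 51 mm behind the grasp point.
Start: joints at [81.051, 22.042, 0.453, 0, -68.411, -14.817], TCP at [0.252, 0.572, 0.242] pointing down, gripper open.
Joint ranges: [-179.83, 179.83], [-69.29, 118.12], [-61.27, 80.66], [-181.25, 117.63], [-171.15, -9.14], [-177.46, 177.46]. Speed limits (degrees/s): [159.86, 159.86, 180, 180, 180, 180].

### API

Orientations are given as a 3x3 rotation matrix whose columns are the frame's x, y, z axes.
In Python, from station import sense, capture, finish_job, search_frame, masks_of gives the robot as it stands.
- The arm moves only by the tool drive_tool, never from a script. Its argument "rows" is a list of rows, each a list of 7 numbers: the opening in per cent of the stroke, from 0 (shut) to 100 (fully open), then the shift along the world's x, y, z in mm, then the turn, a rotation vector about the world's x, y, z in rad. In form: [[fingers, dx, dy, dz, wx, wy, wz], ...]. A call has 1 to 5 rows; each row shifts and turns the commanded pose from where the row before left it; what a row does not reach is not made up. A row lasts 1/12 s, in which the tool goes at most 41.7 mm and 7.16 degrees, less where a joint would pass 70% of its speed; a pose out of reach is approached as far as the arm can. A call is refused whole if a number of a shift passes 41.7 or a number of a turn 0.125, either way. A call with a gripper value outside its range is refused whole. The fingers move at their own pace and stop on an object; the grip force is fixed at half the most. Time passes only in rows, so rows that do not move let the fingers close. It gives the time, the measured TCP pose, the force, the opening and the grip force at its end, in the units of the state.
- sense(): the state, without advancing time (a new reading comes with each control period).
- capture(name): name is "side" or "top" or "wrist"; returns a dict with "frame" (400x640x3 uint8, red, green, blue), "z_map" (400x640 float32, m along the optical axis (not along the pixel's ray), 0 where there is no reading), "fx", "fy", "cx", "cy" (pixels), "distortion" ([k1, k2, p1, p2, k3] as OpenCV has them; the pictures are not rectified), "R" (3x3) and "t" (3): a world point X has camera coordinates R X + t; the wrist camera has in their place "T_tool_cam" (4x4, takes a point from camera to tool coordinates, whose origin is the TCP and whose axes are the flange's). Camera axes: x right, y down, z forward; pixel columns grow to the right and rows downward; lengths in m; the calibration is good to about 2 mm. A picture is of the moment at which its call begins: read the wrist's pose just before it.
- finish_job(): hands the job in; it is judged then, once.
Trained networks look in a picture, given as the dict that the camera call returned (one of the last four; its "shot" number tells which), for a name from the list of things; names that differ only in an ending like _2 or _b are one class to them, and where a whole thing is asked for, a point or a joint stands for the part that bears it (a point fixed in the world has none). Each returns a list of dicts, best first, with "p" (0 to 1); they miss things now and then, are a little off and sometimes report something else, mostly with a low value. They report only what shows in the picture. A call takes as long as a camera call. They do not tell look-alikes from the thing itself.
- search_frame(label, picture): "xy" ([column, row] in pixels, amid what is visible of it).
- masks_of(label, picture): "region" (400x640 bool, what is visible of it) and "xy" ([column, row] in pixels, amid what is visible of it).
The state is a dict: "time_s": time; "joints": joint angles; "joint_velocities": joint speeds; "effort": joint torques, N m; "tcp_pos": TCP position; "ee_rot": TCP orientation; "wrist_force": force on the tool from outside, world axes, zero at the start; "moment": the same for the moment, N m; "gripper_width": opening from 0.0 (shut) to 1.0 (fully open); "gripper_force": force on a finger pad.
Only numpy, scipy, OpenCV 4.12 (cv2) and the standard library are available. Lean on these libraries where they do the work, as an engineer would, in place of code of your own. Each camera call takes 0.05 s, during which the arm holds its last target. There are 200 camera calls.

## Working session

There is one attempt and no reset: what is moved stays moved. The work goes in short steps, Python scripts to look and compute and a tool call to move; the robot and the scene stay as the last step left them, time stands still between calls to the robot, and variables do not carry over. Pictures are saved under pics/ and viewed, at most 10 in all, crops included, and the job is handed in when it is done.

Besides the shell and the picture viewer there is one more tool, called after "Call:" by a JSON object that holds its "fn" and its "kwargs". drive_tool: Moves the arm, as the interface text tells. Its arguments: {"type":"object","properties":{"rows":{"type":"array"}},"required":["rows"]}

```bash
mkdir -p pics; ls; cat > h.py <<'E'
import numpy as np, cv2
from station import *
def K(p): return np.array([[p['fx'],0,p['cx']],[0,p['fy'],p['cy']],[0,0,1.]]), np.array(p['distortion'],float)
def world(p,px,z=None,plane=None,s=None):
    k,d=K(p); px=np.array(px,float).reshape(-1,1,2)
    n=cv2.undistortPoints(px,k,d).reshape(-1,2)
    r=np.c_[n,np.ones(len(n))]
    if 'R' in p:
        R=np.array(p['R']);t=np.array(p['t'])
        A=R.T; c=-R.T@t
    else:
        T=np.array(p['T_tool_cam']);E=np.array(s['ee_rot']); A=E@T[:3,:3]; c=E@T[:3,3]+np.array(s['tcp_pos'])
    dirs=r@A.T
    if plane is not None: return c+dirs*((plane-c[2])/dirs[:,2])[:,None]
    return c+dirs*np.asarray(z).reshape(-1,1)
def cloud(p,region=None,s=None):
    m=p['z_map']>0
    if region is not None: m&=region
    v,u=np.nonzero(m)
    return world(p,np.c_[u,v],p['z_map'][v,u],s=s),u,v
def save(p,n,box=None,f=1):
    im=p['frame'][:,:,::-1]
    if box: im=im[box[1]:box[3],box[0]:box[2]]
    cv2.imwrite('pics/'+n,cv2.resize(im,None,fx=f,fy=f,interpolation=cv2.INTER_CUBIC))
E
python3 - <<'E'
from h import *
for c in ['top','side']:
    p=capture(c); save(p,c+'0.png')
    for l in ['hook','unit','plate','bowl','cutter','spatula','scraper','hook_tip','tray_front']:
        try:
          for m in masks_of(l,p)[:3]:
            w,_,_=cloud(p,m['region']); print(c,l,round(m['p'],2),np.round(m['xy']),np.round(np.median(w,0),3),np.round(np.percentile(w,2,axis=0),3),np.round(np.percentile(w,98,axis=0),3))
        except Exception as e: print(l,e)
E
```

```text
pics
top hook 0.7 [321. 263.] [0.366 0.062 0.028] [0.256 0.017 0.004] [0.417 0.165 0.033]
top hook 0.66 [275. 218.] [0.509 0.187 0.028] [0.49  0.047 0.004] [0.528 0.256 0.033]
top unit 0.2 [220. 137.] [0.736 0.34  0.026] [ 0.698  0.305 -0.003] [0.769 0.376 0.047]
top plate 0.97 [473. 170.] [ 0.601 -0.347  0.135] [ 0.547 -0.397  0.127] [ 0.653 -0.292  0.144]
top bowl 0.57 [326. 118.] [0.801 0.026 0.021] [ 0.741 -0.022  0.001] [0.84  0.076 0.051]
top cutter 0.9 [218. 140.] [0.734 0.343 0.026] [ 0.699  0.305 -0.002] [0.769 0.376 0.047]
top spatula 0.61 [197. 202.] [0.557 0.427 0.003] [ 0.36   0.388 -0.002] [0.621 0.476 0.02 ]
top scraper 0.64 [234. 284.] [0.32  0.307 0.011] [0.267 0.269 0.006] [0.373 0.344 0.015]
top hook_tip 0.92 [318. 265.] [0.365 0.064 0.028] [ 0.254  0.015 -0.001] [0.415 0.166 0.033]
top hook_tip 0.77 [270. 218.] [0.508 0.196 0.028] [0.489 0.044 0.001] [0.529 0.259 0.033]
side hook 0.87 [260. 225.] [0.374 0.05  0.028] [0.293 0.011 0.006] [0.418 0.129 0.033]
side hook 0.52 [299. 190.] [0.509 0.181 0.027] [ 0.489  0.041 -0.001] [0.53  0.261 0.034]
side unit 0.96 [329. 329.] [ 0.525 -0.336  0.125] [ 0.387 -0.458  0.024] [ 0.699 -0.155  0.129]
side plate 0.56 [359. 325.] [ 0.602 -0.341  0.136] [ 0.545 -0.396  0.126] [ 0.656 -0.289  0.145]
side bowl 0.74 [394. 217.] [0.798 0.046 0.026] [ 0.743 -0.022  0.003] [0.839 0.079 0.052]
side cutter 0.74 [361. 155.] [0.735 0.338 0.025] [ 0.7    0.304 -0.001] [0.767 0.377 0.046]
side spatula 0.87 [305. 146.] [0.548 0.425 0.005] [ 0.358  0.389 -0.001] [0.621 0.477 0.021]
side scraper 0.95 [246. 175.] [0.322 0.303 0.012] [0.27  0.267 0.004] [0.372 0.342 0.016]
side hook_tip 0.75 [264. 227.] [0.367 0.055 0.026] [ 0.255  0.011 -0.   ] [0.418 0.165 0.033]
side hook_tip 0.66 [301. 196.] [0.509 0.181 0.028] [0.489 0.041 0.003] [0.529 0.255 0.034]
```

View pics/top0.png

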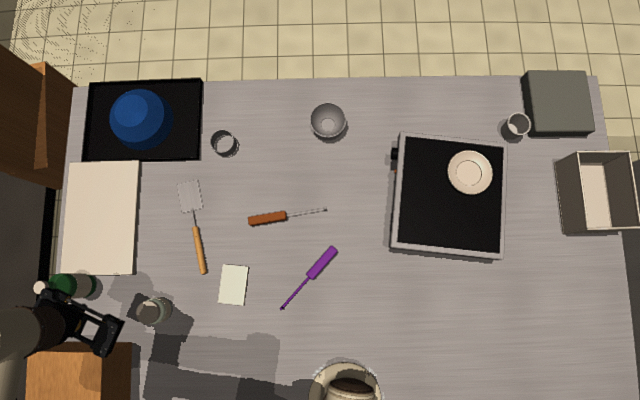

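```bash
python3 - <<'E'
from h import *
p=capture('top'); save(p,'crop.png',(230,170,370,310),4)
ms=masks_of('hook',p)[:2]
hsv=cv2.cvtColor(p['frame'],cv2.COLOR_RGB2HSV)
for m in ms:
    w,u,v=cloud(p,m['region']); k=w[:,2]>0.02; w=w[k];
    x=w[:,:2].astype(np.float32)
    print(cv2.minAreaRect(x), np.median(hsv[v[k],u[k]],0), len(w))
# unit top face
w,u,v=cloud(p); k=(abs(w[:,2]-0.126)<0.006)&(w[:,1]<-0.1)&(w[:,0]>0.3)
x=w[k][:,:2].astype(np.float32); r=cv2.minAreaRect(x); print(r, np.round(cv2.boxPoints(r),3),np.median(w[k][:,2]))
E
```

```text
((0.5151048898696899, 0.15096428990364075), (0.02615010179579258, 0.2226320207118988), 8.473604202270508) [ 11. 189. 143.] 352
((0.33466511964797974, 0.09201935678720474), (0.025709329172968864, 0.22358472645282745), 47.24016571044922) [145. 153. 142.] 352
((0.5265151262283325, -0.4790559411048889), (0.6782500147819519, 0.32259804010391235), 84.11674499511719) [[ 0.331 -0.8  ]
 [ 0.652 -0.833]
 [ 0.722 -0.158]
 [ 0.401 -0.125]] 0.1248830747359061
```

View pics/crop.png

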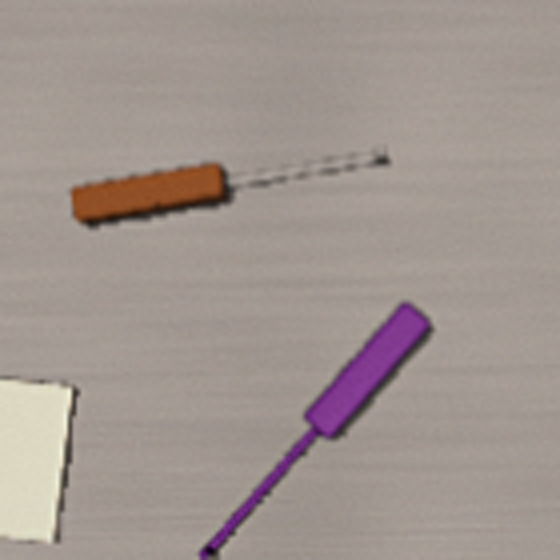

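View pics/side0.png

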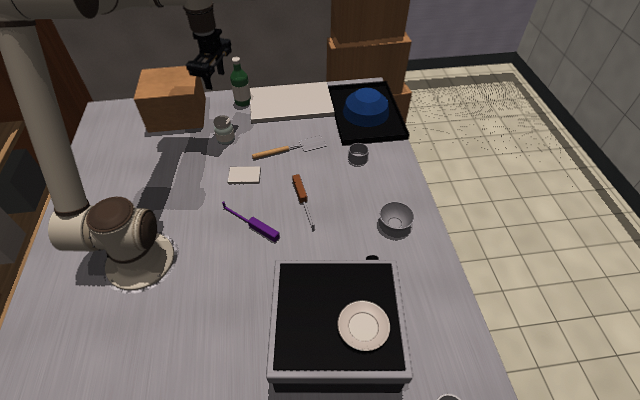

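The brown rod is the hook, with its handle at (267,218) and prong at (326,209) in the top view. The purple one at (322,262) is the look-alike. The unit is at right with a knob at (395,153), so next I find which side is its front.

```bash
python3 - <<'E'
from h import *
for c in ['top','side']:
    p=capture(c)
    w,u,v=cloud(p); near=(w[:,1]<-0.08)&(w[:,1]>-0.56)&(w[:,0]>0.33)&(w[:,0]<0.78)
    k=near&(abs(w[:,2]-0.126)<0.006)
    r=cv2.minAreaRect(w[k][:,:2].astype(np.float32)); print(c,r,np.round(cv2.boxPoints(r),3).tolist())
    k=near&(w[:,2]>0.01)&(w[:,2]<0.118)
    q=w[k]
    H,xe,ye=np.histogram2d(q[:,0],q[:,1],bins=[np.arange(.34,.8,.04),np.arange(-.56,-.06,.04)])
    print(H.astype(int))
    # by z bins
    for z in np.arange(0.01,.12,.01):
        s=q[(q[:,2]>=z)&(q[:,2]<z+.01)]
        if len(s): print(round(z,2),len(s),np.round(s.min(0),3),np.round(s.max(0),3),np.round(np.median(s,0),3))
E
```

```text
top ((0.5466563105583191, -0.2934049367904663), (0.3001994788646698, 0.3181970417499542), 82.21846008300781) [[0.36899998784065247, -0.42100000381469727], [0.6840000152587891, -0.46399998664855957], [0.7250000238418579, -0.16599999368190765], [0.4090000092983246, -0.12300000339746475]]
[[  0   0   0  21  33  16   0   0   0   0   0   0]
 [  0   0   0  28  16  36  51  52  52  49  48   0]
 [  0   0   0  27   0   0   0   0   0   0  55   0]
 [  0   0   2  19   0   0   0   0   0   0  65   0]
 [  0   0   7  19   0   0   0   0   0   0  59   0]
 [  0   0  16   5   0   0   0   0   0   4  52   0]
 [  0   0  24   1   0   0   0   0   0  16  43   0]
 [  0   0  26   0   0   0   0   0   0  24  64   0]
 [  0   0  15  16  19  13   9   2   0  45  49   0]
 [ 52  58   0   0   0   6   7  23  20  37   0   0]
 [136 102   0   0   0   0   0   0   0   0   0   0]]
0.01 51 [ 0.728 -0.559  0.01 ] [ 0.78 -0.5   0.02] [ 0.757 -0.545  0.015]
0.02 55 [ 0.728 -0.56   0.021] [ 0.78  -0.498  0.03 ] [ 0.756 -0.533  0.026]
0.03 54 [ 0.728 -0.559  0.03 ] [ 0.78  -0.499  0.04 ] [ 0.753 -0.538  0.035]
0.04 49 [ 0.726 -0.56  
[... 1597 characters left out ...]
0.03 155 [ 0.38  -0.463  0.03 ] [ 0.672 -0.424  0.04 ] [ 0.532 -0.445  0.036]
0.04 156 [ 0.378 -0.503  0.04 ] [ 0.772 -0.421  0.05 ] [ 0.542 -0.446  0.046]
0.05 169 [ 0.381 -0.506  0.05 ] [ 0.779 -0.424  0.06 ] [ 0.545 -0.446  0.055]
0.06 226 [ 0.38  -0.506  0.06 ] [ 0.78  -0.424  0.07 ] [ 0.551 -0.446  0.065]
0.07 212 [ 0.381 -0.504  0.07 ] [ 0.779 -0.423  0.079] [ 0.559 -0.447  0.074]
0.08 143 [ 0.371 -0.464  0.081] [ 0.683 -0.422  0.09 ] [ 0.522 -0.443  0.086]
0.09 183 [ 0.371 -0.465  0.09 ] [ 0.683 -0.422  0.1  ] [ 0.512 -0.441  0.094]
0.1 225 [ 0.371 -0.465  0.1  ] [ 0.684 -0.144  0.11 ] [ 0.543 -0.443  0.106]
0.11 641 [ 0.37  -0.464  0.11 ] [ 0.725 -0.127  0.118] [ 0.538 -0.38   0.117]
```

```bash
python3 - <<'E'
from h import *
p=capture('top'); save(p,'u_top.png',(370,110,530,280),3)
import cv2 as c
a=c.imread('pics/u_top.png'); p=capture('side'); im=c.resize(p['frame'][240:400,250:430,::-1],None,fx=1.8,fy=1.8)
b=np.zeros((a.shape[0],im.shape[1],3),np.uint8); b[:im.shape[0]]=im
c.imwrite('pics/u.png',np.hstack([a,b]))
E
```

```text
(no output)
```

View pics/u.png

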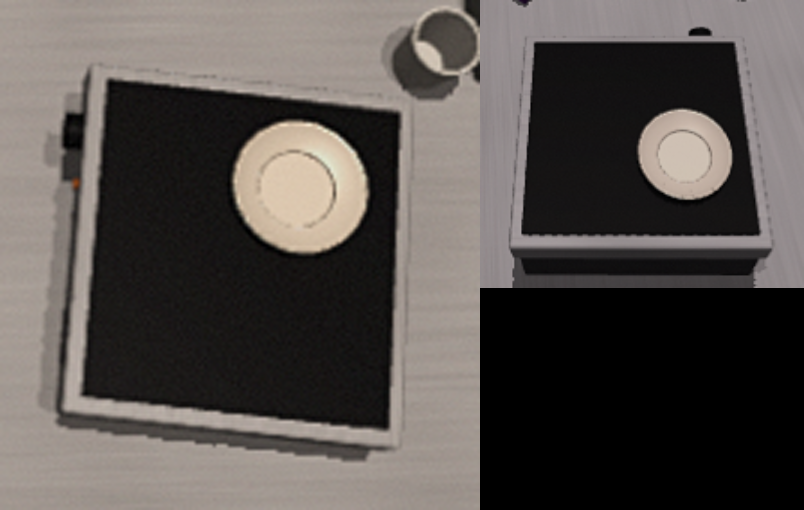

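The front faces +y, where the knob is and the ledge hangs over; the plinth is flush on the -y side. Now the hook pose and the wrist camera geometry.

```bash
python3 - <<'E'
from h import *
s=sense(); print(s['time_s'],np.round(s['ee_rot'],3).tolist(),s['tcp_pos'],s['wrist_force'],s['gripper_width'])
for c in ['top','side']:
    p=capture(c); hsv=cv2.cvtColor(p['frame'],cv2.COLOR_RGB2HSV)
    ms=masks_of('hook',p)
    for m in ms:
        w,u,v=cloud(p,m['region']);
        if np.median(w[:,0])<0.45: continue
        k=(hsv[v,u,1]>140)&(hsv[v,u,0]<25)&(w[:,2]>.022)
        r=cv2.minAreaRect(w[k][:,:2].astype(np.float32)); print(c,m['p'],r,np.median(w[k],0))
        b=(w[:,1]<0.06); print('tip',w[b].mean(0) if b.any() else 0, w[b].max(0) if b.any() else 0)
p=capture('wrist'); print(np.round(p['T_tool_cam'],3).tolist(),p['fx'],p['cx'],p['cy'])
E
```

```text
1.3 [[0.915, -0.403, -0.0], [-0.403, -0.915, -0.0], [0.0, 0.0, -1.0]] [0.2518399  0.57197578 0.24152218] [ 0.35572163 -0.46007397 -0.37719565] 0.9975823624600285
top 0.85 ((0.5057849884033203, 0.2085447460412979), (0.02392677403986454, 0.10838643461465836), 8.32697582244873) [0.5047072  0.20741146 0.02858842]
tip [0.52743471 0.04781017 0.01259505] [0.53434831 0.05827607 0.03159691]
side 0.8 ((0.5044691562652588, 0.207492858171463), (0.024546386674046516, 0.10725392401218414), 9.236824035644531) [0.50440505 0.20219486 0.02944455]
tip [0.53031214 0.0402536  0.02106535] [0.53403899 0.05684872 0.03412316]
side 0.66 ((0.0, 0.0), (0.0, 0.0), 0.0) [nan nan nan]
tip 0 0
[[-0.0, -0.97, -0.244, 0.066], [1.0, 0.0, -0.001, 0.0], [0.001, -0.244, 0.97, -0.143], [0.0, 0.0, 0.0, 1.0]] 327.3894185484629 320.7581236354442 197.1717980807782
  return _methods._mean(a, axis=axis, dtype=dtype,
  ret = um.true_divide(
```

Call:
{"fn": "drive_tool", "kwargs": {"rows": [[100,14,-24,0,0,0,-0.118],[100,14,-24,0,0,0,-0.118],[100,14,-24,0,0,0,-0.118],[100,14,-24,0,0,0,-0.118],[100,14,-24,0,0,0,-0.118]]}}

```text
time_s: 1.97
tcp_pos: [0.3223, 0.4509, 0.2416]
ee_rot: [[0.532, -0.847, 0.0], [-0.847, -0.532, 0.0], [-0.0, -0.0, -1.0]]
wrist_force: [0.9, -0.6, 0.3]
gripper_width: 0.999
gripper_force: 0.0
```

Call:
{"fn": "drive_tool", "kwargs": {"rows": [[100,14,-24,0,0,0,-0.118],[100,14,-24,0,0,0,-0.118],[100,14,-24,0,0,0,-0.118],[100,14,-24,0,0,0,-0.118],[100,14,-24,0,0,0,-0.118]]}}

```text
time_s: 2.38
tcp_pos: [0.3924, 0.3307, 0.2418]
ee_rot: [[-0.03, -1.0, 0.0], [-1.0, 0.03, 0.0], [-0.0, -0.0, -1.0]]
wrist_force: [0.6, 0.9, 0.2]
gripper_width: 0.996
gripper_force: 0.0
```

Call:
{"fn": "drive_tool", "kwargs": {"rows": [[100,14,-24,0,0,0,-0.118],[100,14,-24,0,-0.12,0.016,0],[100,14,-24,0,-0.12,0.016,0],[100,14,-24,0,-0.12,0.016,0],[100,14,-24,0,-0.12,0.016,0]]}}

```text
time_s: 2.8
tcp_pos: [0.463, 0.2113, 0.2428]
ee_rot: [[-0.127, -0.99, -0.06], [-0.874, 0.14, -0.465], [0.469, -0.006, -0.883]]
wrist_force: [0.2, 0.2, -0.6]
gripper_width: 0.999
gripper_force: 0.0
```

Call:
{"fn": "drive_tool", "kwargs": {"rows": [[100,15,-24,-10,-0.12,0.016,0],[100,15,-24,-10,-0.12,0.016,0],[100,15,-24,-15,-0.12,0.016,0],[100,15,-24,-20,-0.12,0.016,0],[100,15,-24,-20,-0.12,0.016,0]]}}

```text
time_s: 3.22
tcp_pos: [0.5383, 0.0921, 0.1664]
ee_rot: [[-0.071, -0.991, -0.114], [-0.455, 0.134, -0.88], [0.888, -0.011, -0.46]]
wrist_force: [-0.3, 0.1, 0.1]
gripper_width: 1.001
gripper_force: 0.0
```

Call:
{"fn": "drive_tool", "kwargs": {"rows": [[100,15,-24,-20,-0.12,0.016,0],[100,15,-20,-15,-0.12,0.016,0],[100,0,0,0,-0.12,0.016,0],[100,0,0,0,0,0,0]]}}

```text
time_s: 3.55
tcp_pos: [0.566, 0.0461, 0.126]
ee_rot: [[-0.015, -0.991, -0.134], [-0.106, 0.135, -0.985], [0.994, -0.0, -0.107]]
wrist_force: [0.3, -0.8, -0.4]
gripper_width: 0.999
gripper_force: 0.0
```

```bash
python3 - <<'E'
from h import *
s=sense(); print(np.round(s['joints'],1))
p=capture('wrist'); save(p,'w1.png')
print([ (round(m['p'],2),np.round(m['xy'])) for m in search_frame('tray_front',p)])
E
```

```text
[ 38.1  50.6 -20.5  44.3 -97.5 -76.8]
[(0.77, array([300., 220.]))]
```

View pics/w1.png

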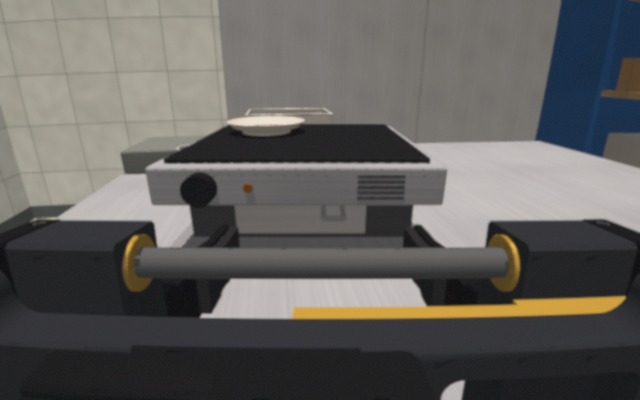

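The pull loop shows below the ledge at about (332,212), left of the vents; the tray front runs from 236 to 365. I'll measure it.

```bash
python3 - <<'E'
from h import *
s=sense(); p=capture('wrist'); save(p,'w2.png',(225,190,425,245),4)
w,u,v=cloud(p,s=s)
C=np.array([.5467,-.295]);ux=np.array([-.135,-.991]);ux/=np.linalg.norm(ux);uy=np.array([-ux[1],ux[0]])
X=(w[:,:2]-C)@ux;Y=(w[:,:2]-C)@uy;Z=w[:,2]
k=(X>-.16)&(X<-.03)&(Z>.03)&(Z<.068)&(abs(Y)<.15)
for lo in np.arange(-.16,-.03,.01):
    j=k&(X>=lo)&(X<lo+.01)
    if j.any(): print(round(lo,3),j.sum(),np.round([Y[j].min(),np.median(Y[j]),Y[j].max(),Z[j].min(),np.median(Z[j]),Z[j].max()],3),np.round([u[j].min(),u[j].max(),v[j].min(),v[j].max()]))
j=k&(X<-.11); print('bar',np.round(np.percentile(X[j],[5,50,95]),4),np.round(np.percentile(Y[j],[2,50,98]),4))
j=k&(abs(Y)<.07)&(X>-.1); print('face',np.round(np.percentile(X[j],[5,50,95]),4))
j=(Z>.08)&(Z<.12)&(X<-.1)&(X>-.17)&(abs(Y)<.17); print('ledge',np.round(np.percentile(X[j],[5,50,95]),4),Y[j].min(),Y[j].max())
A=np.c_[Y[j],np.ones(j.sum())]; print('slope',np.linalg.lstsq(A,X[j],rcond=None)[0])
j=(abs(Z-.126)<.004)&(X>-.2)&(X<.2)&(abs(Y)<.2); print('top',Z[j].mean())
E
```

```text
-0.13 124 [-0.056 -0.042 -0.028  0.047  0.05   0.053] [322 346 216 221]
-0.12 34 [-0.057 -0.032 -0.028  0.051  0.052  0.053] [322 346 213 217]
-0.11 33 [-0.057 -0.051 -0.028  0.049  0.052  0.053] [322 346 209 213]
-0.1 27 [-0.057 -0.052 -0.028  0.051  0.052  0.053] [322 345 206 210]
-0.09 1700 [-0.086  0.007  0.083  0.03   0.041  0.053] [237 366 206 221]
-0.08 970 [-0.15  -0.091  0.149  0.03   0.038  0.046] [192 413 206 218]
bar [-0.1257 -0.1236 -0.1124] [-0.0561 -0.0418 -0.0276]
face [-0.0874 -0.086  -0.0848]
ledge [-0.1647 -0.149  -0.142 ] -0.16103230669931776 0.15809809041693867
slope [-0.01909057 -0.14957129]
top 0.12566651999797973
```

View pics/w2.png

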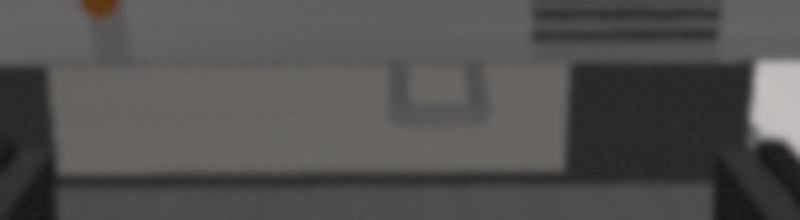

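The loop is centred at unit y of about -42 mm and the tray is about 7 mm out. The opening's centre is about (0.519, -0.187) in world coordinates. Next I tilt the tool back and grasp the handle.

Call:
{"fn": "drive_tool", "kwargs": {"rows": [[100,-5,12,4,0.121,-0.0165,0],[100,-5,12,4,0.121,-0.0165,0],[100,-5,12,4,0.121,-0.0165,0],[100,-5,12,4,0.121,-0.0165,0],[100,-5,12,4,0.121,-0.0165,0]]}}

```text
time_s: 4.12
tcp_pos: [0.5423, 0.1109, 0.1553]
ee_rot: [[-0.103, -0.991, -0.09], [-0.669, 0.136, -0.731], [0.736, -0.015, -0.676]]
wrist_force: [0.3, -0.9, 0.0]
gripper_width: 1.002
gripper_force: 0.0
```

Call:
{"fn": "drive_tool", "kwargs": {"rows": [[100,-5,12,0,0.121,-0.0165,0],[100,-5,12,0,0.121,-0.0165,0],[100,-5,12,0,0.121,-0.0165,0],[100,-5,12,0,0.121,-0.0165,0],[100,-5,12,0,0.121,-0.0165,0]]}}

```text
time_s: 4.53
tcp_pos: [0.5173, 0.1707, 0.1564]
ee_rot: [[-0.14, -0.99, -0.018], [-0.966, 0.141, -0.215], [0.215, -0.013, -0.976]]
wrist_force: [0.7, -0.1, 0.3]
gripper_width: 1.001
gripper_force: 0.0
```

Call:
{"fn": "drive_tool", "kwargs": {"rows": [[100,-5,12,0,0.121,-0.0165,0],[100,-4,14,0,0.121,-0.0165,0],[100,0,0,0,0,0,0.095],[100,0,0,0,0,0,0.095],[100,0,0,0,0,0,0.095]]}}

```text
time_s: 4.95
tcp_pos: [0.5082, 0.1952, 0.1563]
ee_rot: [[0.146, -0.989, 0.009], [-0.989, -0.146, 0.02], [-0.018, -0.012, -1.0]]
wrist_force: [0.1, -0.1, 0.9]
gripper_width: 1.0
gripper_force: 0.0
```

```bash
python3 - <<'E'
from h import *
s=sense(); p=capture('wrist'); print(s['tcp_pos'],np.round(s['ee_rot'],3).tolist(),np.round(s['joints'],1))
hsv=cv2.cvtColor(p['frame'],cv2.COLOR_RGB2HSV)
w,u,v=cloud(p,s=s)
k=(hsv[v,u,1]>140)&(hsv[v,u,0]<25)&(w[:,2]>.025)&(w[:,2]<.04)&(abs(w[:,0]-.505)<.08)&(abs(w[:,1]-.2)<.1)
print(k.sum(),cv2.minAreaRect(w[k][:,:2].astype(np.float32)),np.median(w[k],0))
E
```

```text
[0.50819406 0.19520691 0.15626755] [[0.146, -0.989, 0.009], [-0.989, -0.146, 0.02], [-0.018, -0.012, -1.0]] [ 37.8  18.4 -18.2  -0.7 -52.3 -28.9]
2741 ((0.5057222843170166, 0.20047691464424133), (0.02338140271604061, 0.09032351523637772), 8.21550464630127) [0.50626423 0.1979511  0.03016654]
```

Call:
{"fn": "drive_tool", "kwargs": {"rows": [[100,-1,0,-35,-0.02,0.009,0],[100,0,-1,-35,0,0,0],[100,0,0,-30,0,0,0],[100,0,0,-20,0,0,0],[100,0,0,-12,0,0,0]]}}

```text
time_s: 5.42
tcp_pos: [0.5063, 0.1937, 0.0199]
ee_rot: [[0.139, -0.99, -0.006], [-0.99, -0.139, -0.005], [0.004, 0.007, -1.0]]
wrist_force: [-0.4, -0.5, 0.1]
gripper_width: 1.001
gripper_force: 0.0
```

Call:
{"fn": "drive_tool", "kwargs": {"rows": [[0,0,0,0,0,0,0],[0,0,0,0,0,0,0],[0,0,0,0,0,0,0],[0,0,0,0,0,0,0],[0,0,0,0,0,0,0]]}}

```text
time_s: 5.83
tcp_pos: [0.5072, 0.1936, 0.0208]
ee_rot: [[0.14, -0.99, -0.006], [-0.99, -0.14, -0.005], [0.004, 0.006, -1.0]]
wrist_force: [0.5, 0.5, -0.3]
gripper_width: 0.706
gripper_force: 0.0
```

Call:
{"fn": "drive_tool", "kwargs": {"rows": [[0,0,0,0,0,0,0],[0,0,0,0,0,0,0],[0,0,0,0,0,0,0]]}}

```text
time_s: 6.08
tcp_pos: [0.507, 0.1931, 0.0197]
ee_rot: [[0.14, -0.99, -0.008], [-0.99, -0.14, -0.007], [0.006, 0.008, -1.0]]
wrist_force: [0.6, -0.5, 0.1]
gripper_width: 0.476
gripper_force: 0.4
```

Call:
{"fn": "drive_tool", "kwargs": {"rows": [[0,0,0,1,0,0,0],[0,0,0,0,0,0,0],[0,0,0,0,0,0,0],[0,0,0,0,0,0,0],[0,0,0,0,0,0,0]]}}

```text
time_s: 6.5
tcp_pos: [0.5071, 0.1931, 0.0206]
ee_rot: [[0.14, -0.99, -0.008], [-0.99, -0.14, -0.007], [0.006, 0.008, -1.0]]
wrist_force: [1.0, 0.2, 0.9]
gripper_width: 0.294
gripper_force: 29.9
```

Call:
{"fn": "drive_tool", "kwargs": {"rows": [[0,0,0,0,0,0,0],[0,0,0,0,0,0,0],[0,0,0,0,0,0,0]]}}

```text
time_s: 6.75
tcp_pos: [0.507, 0.1931, 0.0206]
ee_rot: [[0.14, -0.99, -0.008], [-0.99, -0.14, -0.007], [0.006, 0.008, -1.0]]
wrist_force: [0.4, -0.2, 1.2]
gripper_width: 0.293
gripper_force: 29.9
```

Call:
{"fn": "drive_tool", "kwargs": {"rows": [[0,0,0,15,0,0,0],[0,6,-20,15,0,0,-0.069],[0,10,-30,0,0,0,-0.069],[0,10,-30,0,0,0,-0.069],[0,10,-30,0,0,0,-0.069]]}}

```text
time_s: 7.17
tcp_pos: [0.5422, 0.0819, 0.0503]
ee_rot: [[-0.138, -0.99, -0.011], [-0.99, 0.138, -0.005], [0.006, 0.01, -1.0]]
wrist_force: [0.4, -0.6, -2.2]
gripper_width: 0.295
gripper_force: 29.9
```

Call:
{"fn": "drive_tool", "kwargs": {"rows": [[0,10,-23,0,0,0,0],[0,0,0,0,0,0,0],[0,0,0,0,0,0,0]]}}

```text
time_s: 7.42
tcp_pos: [0.5522, 0.0586, 0.0498]
ee_rot: [[-0.138, -0.99, -0.012], [-0.99, 0.138, -0.005], [0.006, 0.011, -1.0]]
wrist_force: [0.5, 0.7, -1.1]
gripper_width: 0.296
gripper_force: 29.9
```

```bash
cat > tip.py <<'E'
from h import *
C=np.array([.5467,-.295]);ux=np.array([-.135,-.991]);ux/=np.linalg.norm(ux);uy=np.array([-ux[1],ux[0]])
s=sense(); T=np.array(s['tcp_pos']); R=np.array(s['ee_rot']); print('t',s['time_s'],'tcp',np.round(T,4),'unit',(T[:2]-C)@ux,(T[:2]-C)@uy,'x',R[:,0])
for c in ['top','side']:
    p=capture(c); hsv=cv2.cvtColor(p['frame'],cv2.COLOR_RGB2HSV)
    w,u,v=cloud(p); 
    d=w-T; L=d@R[:,0]; S=d@R[:,1]
    for a,b in [(.06,.09),(.09,.12),(.12,.15),(.145,.155),(.15,.165)]:
        k=(L>a)&(L<b)&(abs(S)<.02)&(w[:,2]>.018)&(w[:,2]<.075)
        if k.any(): print(c,a,k.sum(),'L',np.round([L[k].min(),L[k].max()],3),'S',np.round(np.median(S[k]),4),'z',np.round([np.median(w[k,2]),w[k,2].max()],4))
    k=(abs(L)<.16)&(L>.06)&(abs(S)<.02)&(w[:,2]>T[2]+.006)&(w[:,2]<.1)
    print(c,'prong',k.sum(),np.round([L[k].mean(),S[k].mean(),w[k,2].max()],4) if k.any() else '')
    k=(hsv[v,u,1]>140)&(hsv[v,u,0]<25)&(abs(L)<.09)&(abs(S)<.025)&(w[:,2]>.02)
    print(c,'handle',k.sum(),np.round([L[k].min(),L[k].max(),np.median(S[k]),np.median(w[k,2])],4) if k.any() else '')
E
python3 tip.py
```

```text
t 7.4167 tcp [0.5522 0.0586 0.0498] unit -0.35106397951653734 -0.04224356072876257 x [-0.13834292 -0.99036351  0.00643063]
top 0.06 28 L [0.062 0.088] S 0.0012 z [0.0348 0.0396]
top 0.09 23 L [0.09  0.119] S 0.0 z [0.0358 0.0411]
top 0.12 24 L [0.122 0.148] S -0.0013 z [0.0364 0.0411]
top 0.145 13 L [0.145 0.154] S -0.0012 z [0.0375 0.061 ]
top 0.15 13 L [0.15  0.157] S -0.0012 z [0.0571 0.061 ]
top prong 7 [ 0.1546 -0.0017  0.061 ]
top handle 21 [-0.0503  0.0371  0.0102  0.0609]
side 0.06 23 L [0.06  0.089] S -0.0004 z [0.0373 0.0394]
side 0.09 26 L [0.091 0.12 ] S -0.0005 z [0.0369 0.0415]
side 0.12 15 L [0.121 0.149] S -0.0005 z [0.0374 0.0561]
side 0.145 12 L [0.149 0.155] S -0.0004 z [0.0531 0.0608]
side 0.15 13 L [0.152 0.157] S -0.0003 z [0.0531 0.0608]
side prong 5 [ 0.1531 -0.0015  0.0608]
side handle 177 [-0.0351  0.0391 -0.      0.0584]
```

Call:
{"fn": "drive_tool", "kwargs": {"rows": [[0,0,0,-11,0,0,0],[0,0,0,-10,0,0,0],[0,-1.4,-10,0,0,0,0],[0,-1.4,-10,0,0,0,0],[0,-1.4,-10,0,0,0,0]]}}

```text
time_s: 7.93
tcp_pos: [0.548, 0.0294, 0.029]
ee_rot: [[-0.134, -0.991, -0.011], [-0.991, 0.134, -0.005], [0.006, 0.01, -1.0]]
wrist_force: [0.1, 0.1, -1.7]
gripper_width: 0.298
gripper_force: 29.9
```

Call:
{"fn": "drive_tool", "kwargs": {"rows": [[0,-1.4,-10,0,0,0,0],[0,-1.4,-10,0,0,0,0],[0,-1.4,-10,0,0,0,0],[0,-1.4,-10,0,0,0,0],[0,-1.4,-10,0,0,0,0]]}}

```text
time_s: 8.35
tcp_pos: [0.5416, -0.0213, 0.0298]
ee_rot: [[-0.136, -0.991, -0.009], [-0.991, 0.136, -0.004], [0.006, 0.008, -1.0]]
wrist_force: [-1.1, -1.0, -1.5]
gripper_width: 0.294
gripper_force: 29.9
```

Call:
{"fn": "drive_tool", "kwargs": {"rows": [[0,-1.4,-10,0,0,0,0],[0,-0.5,-4,0,0,0,0],[0,0,0,0,0,0,0]]}}

```text
time_s: 8.6
tcp_pos: [0.5395, -0.0351, 0.0295]
ee_rot: [[-0.137, -0.991, -0.01], [-0.991, 0.137, -0.005], [0.006, 0.009, -1.0]]
wrist_force: [0.3, 0.1, -2.1]
gripper_width: 0.294
gripper_force: 29.9
```

Call:
{"fn": "drive_tool", "kwargs": {"rows": [[0,0,0,3,0,0,0],[0,0,0,3,0,0,0],[0,0,0,2,0,0,0],[0,0,0,2,0,0,0]]}}

```text
time_s: 8.93
tcp_pos: [0.5401, -0.0335, 0.04]
ee_rot: [[-0.134, -0.991, -0.009], [-0.991, 0.134, -0.004], [0.006, 0.008, -1.0]]
wrist_force: [0.9, 0.4, -2.0]
gripper_width: 0.298
gripper_force: 29.9
```

Call:
{"fn": "drive_tool", "kwargs": {"rows": [[0,0,0,2,0,0,0],[0,0,0,0,0,0,0]]}}

```text
time_s: 9.1
tcp_pos: [0.5401, -0.0337, 0.0421]
ee_rot: [[-0.135, -0.991, -0.009], [-0.991, 0.135, -0.004], [0.005, 0.008, -1.0]]
wrist_force: [-0.1, -0.1, -2.2]
gripper_width: 0.293
gripper_force: 29.9
```

Call:
{"fn": "drive_tool", "kwargs": {"rows": [[0,0,0,3,0,0,0],[0,0,0,3,0,0,0],[0,0,0,2,0,0,0],[0,0,0,0,0,0,0]]}}

```text
time_s: 9.43
tcp_pos: [0.5401, -0.0339, 0.0501]
ee_rot: [[-0.135, -0.991, -0.008], [-0.991, 0.135, -0.004], [0.006, 0.008, -1.0]]
wrist_force: [1.7, 0.1, -1.2]
gripper_width: 0.295
gripper_force: 29.9
```

Call:
{"fn": "drive_tool", "kwargs": {"rows": [[0,0.27,2,0,0,0,0],[0,0.27,2,0,0,0,0],[0,0.27,2,0,0,0,0],[0,0.27,2,0,0,0,0],[0,0.27,2,0,0,0,0]]}}

```text
time_s: 9.85
tcp_pos: [0.5411, -0.0237, 0.0494]
ee_rot: [[-0.135, -0.991, -0.01], [-0.991, 0.135, -0.005], [0.006, 0.009, -1.0]]
wrist_force: [-0.5, -0.3, -1.0]
gripper_width: 0.291
gripper_force: 29.9
```

Call:
{"fn": "drive_tool", "kwargs": {"rows": [[0,0.27,2,0,0,0,0],[0,0.27,2,0,0,0,0],[0,0.27,2,0,0,0,0],[0,0.27,2,0,0,0,0],[0,0.27,2,0,0,0,0]]}}

```text
time_s: 10.27
tcp_pos: [0.5422, -0.0142, 0.0495]
ee_rot: [[-0.135, -0.991, -0.01], [-0.991, 0.136, -0.005], [0.006, 0.009, -1.0]]
wrist_force: [-0.6, -5.0, -1.5]
gripper_width: 0.296
gripper_force: 29.9
```

Call:
{"fn": "drive_tool", "kwargs": {"rows": [[0,0.4,3,0,0,0,0],[0,0.4,3,0,0,0,0],[0,0.4,3,0,0,0,0],[0,0.4,3,0,0,0,0],[0,0.4,3,0,0,0,0]]}}

```text
time_s: 10.68
tcp_pos: [0.5443, 0.0012, 0.0495]
ee_rot: [[-0.135, -0.991, -0.01], [-0.991, 0.135, -0.005], [0.006, 0.009, -1.0]]
wrist_force: [0.7, -5.2, -2.6]
gripper_width: 0.297
gripper_force: 29.9
```

Call:
{"fn": "drive_tool", "kwargs": {"rows": [[0,0.4,3,0,0,0,0],[0,0.4,3,0,0,0,0],[0,0.4,3,0,0,0,0],[0,0.4,3,0,0,0,0],[0,0.4,3,0,0,0,0]]}}

```text
time_s: 11.1
tcp_pos: [0.5464, 0.0163, 0.0495]
ee_rot: [[-0.135, -0.991, -0.01], [-0.991, 0.135, -0.005], [0.006, 0.009, -1.0]]
wrist_force: [-0.1, -5.7, -1.8]
gripper_width: 0.294
gripper_force: 29.9
```

Call:
{"fn": "drive_tool", "kwargs": {"rows": [[0,0.4,3,0,0,0,0],[0,0.4,3,0,0,0,0],[0,0.4,3,0,0,0,0],[0,0.4,3,0,0,0,0],[0,0.4,3,0,0,0,0]]}}

```text
time_s: 11.52
tcp_pos: [0.5485, 0.0313, 0.0495]
ee_rot: [[-0.135, -0.991, -0.01], [-0.991, 0.135, -0.005], [0.006, 0.009, -1.0]]
wrist_force: [0.1, -5.6, -1.6]
gripper_width: 0.296
gripper_force: 29.9
```

Call:
{"fn": "drive_tool", "kwargs": {"rows": [[0,0.4,3,0,0,0,0],[0,0.4,3,0,0,0,0],[0,0.4,3,0,0,0,0],[0,0.4,3,0,0,0,0],[0,0.4,3,0,0,0,0]]}}

```text
time_s: 11.93
tcp_pos: [0.5504, 0.0463, 0.0495]
ee_rot: [[-0.135, -0.991, -0.01], [-0.991, 0.135, -0.005], [0.006, 0.009, -1.0]]
wrist_force: [0.7, -4.7, -1.9]
gripper_width: 0.298
gripper_force: 29.9
```

Call:
{"fn": "drive_tool", "kwargs": {"rows": [[0,0.4,3,0,0,0,0],[0,0.4,3,0,0,0,0],[0,0.4,3,0,0,0,0],[0,0.4,3,0,0,0,0],[0,0.4,3,0,0,0,0]]}}

```text
time_s: 12.35
tcp_pos: [0.5524, 0.0613, 0.0495]
ee_rot: [[-0.135, -0.991, -0.01], [-0.991, 0.135, -0.005], [0.006, 0.009, -1.0]]
wrist_force: [-0.0, -4.6, -2.8]
gripper_width: 0.295
gripper_force: 29.9
```

Call:
{"fn": "drive_tool", "kwargs": {"rows": [[0,0.4,3,0,0,0,0],[0,0.4,3,0,0,0,0],[0,0.4,3,0,0,0,0],[0,0.4,3,0,0,0,0],[0,0.4,3,0,0,0,0]]}}

```text
time_s: 12.77
tcp_pos: [0.5544, 0.0763, 0.0495]
ee_rot: [[-0.135, -0.991, -0.01], [-0.991, 0.135, -0.005], [0.006, 0.009, -1.0]]
wrist_force: [0.4, -4.6, -2.9]
gripper_width: 0.295
gripper_force: 29.9
```

Call:
{"fn": "drive_tool", "kwargs": {"rows": [[0,0.4,3,0,0,0,0],[0,0.4,3,0,0,0,0],[0,0.4,3,0,0,0,0],[0,0.4,3,0,0,0,0],[0,0.4,3,0,0,0,0]]}}

```text
time_s: 13.18
tcp_pos: [0.5565, 0.0913, 0.0495]
ee_rot: [[-0.135, -0.991, -0.01], [-0.991, 0.135, -0.005], [0.006, 0.009, -1.0]]
wrist_force: [-0.0, -5.5, -2.1]
gripper_width: 0.301
gripper_force: 29.9
```

```bash
cat > tray.py <<'E'
from h import *
C=np.array([.5467,-.295]);ux=np.array([-.135,-.991]);ux/=np.linalg.norm(ux);uy=np.array([-ux[1],ux[0]])
s=sense()
for c in ['top','side','wrist']:
    p=capture(c); w,u,v=cloud(p,s=s if c=='wrist' else None)
    X=(w[:,:2]-C)@ux;Y=(w[:,:2]-C)@uy;Z=w[:,2]
    k=(X<-.158)&(X>-.27)&(abs(Y)<.075)&(abs(Y+.042)>.025)&(Z>.055)&(Z<.073)
    print(c,'plate top',k.sum(),np.round(np.percentile(X[k],[2,50]),4) if k.any() else '')
    k=(X<-.158)&(X>-.3)&(abs(Y+.042)<.016)&(Z>.045)&(Z<.056); print(c,'loop',k.sum(),np.round([*np.percentile(X[k],[2,98]),*np.percentile(Y[k],[2,98])],4) if k.any() else '')
    save(p,'tray_%s.png'%c)
E
python3 tray.py; python3 tip.py
```

```text
top plate top 64 [-0.1994 -0.198 ]
top loop 76 [-0.2381 -0.1994 -0.055  -0.0287]
side plate top 139 [-0.2015 -0.1983]
side loop 66 [-0.2396 -0.1971 -0.0566 -0.0278]
wrist plate top 0 
wrist loop 0 
t 13.3333 tcp [0.5567 0.0917 0.0496] unit -0.38452138962466526 -0.0422835262041389 x [-0.13517344 -0.99080998  0.00487075]
top 0.06 32 L [0.06 0.09] S 0.0009 z [0.036  0.0396]
top 0.09 27 L [0.092 0.118] S 0.0009 z [0.0354 0.0394]
top 0.12 36 L [0.121 0.15 ] S -0.0004 z [0.0374 0.053 ]
top 0.145 30 L [0.146 0.155] S 0.0 z [0.0513 0.0612]
top 0.15 35 L [0.15  0.165] S -0.0002 z [0.0513 0.0612]
top prong 2 [ 0.155  -0.0002  0.0612]
top handle 26 [-0.0533  0.0412  0.0034  0.0583]
side 0.06 24 L [0.061 0.089] S -0.0002 z [0.037  0.0401]
side 0.09 24 L [0.091 0.12 ] S -0.0002 z [0.0371 0.0416]
side 0.12 28 L [0.12 0.15] S -0.0002 z [0.0496 0.0545]
side 0.145 23 L [0.145 0.154] S -0.0028 z [0.0522 0.0608]
side 0.15 30 L [0.15  0.163] S -0.0015 z [0.0518 0.0608]
side prong 5 [ 0.1538 -0.0011  0.0608]
side handle 165 [-0.0361  0.0422 -0.0001  0.0582]
```

Call:
{"fn": "drive_tool", "kwargs": {"rows": [[0,0.4,3,0,0,0,0],[0,0.4,3,0,0,0,0],[0,0.3,2,0,0,0,0],[0,0,0,0,0,0,0],[0,0,0,0,0,0,0]]}}

```text
time_s: 13.85
tcp_pos: [0.5576, 0.0993, 0.0495]
ee_rot: [[-0.135, -0.991, -0.009], [-0.991, 0.135, -0.004], [0.005, 0.009, -1.0]]
wrist_force: [-0.3, -2.6, -1.4]
gripper_width: 0.297
gripper_force: 29.9
```

Call:
{"fn": "drive_tool", "kwargs": {"rows": [[0,-0.4,-3,0,0,0,0],[0,-0.4,-3,0,0,0,0],[0,-0.5,-4,0,0,0,0],[0,0,0,0,0,0,0]]}}

```text
time_s: 14.18
tcp_pos: [0.5562, 0.0887, 0.0497]
ee_rot: [[-0.136, -0.991, -0.009], [-0.991, 0.136, -0.004], [0.005, 0.009, -1.0]]
wrist_force: [-0.1, -0.6, -1.9]
gripper_width: 0.295
gripper_force: 29.9
```

Call:
{"fn": "drive_tool", "kwargs": {"rows": [[0,0,0,-4,0,0,0],[0,0,0,-6,0,0,0],[0,0,0,-6,0,0,0],[0,0,0,-6,0,0,0],[0,0,0,0,0,0,0]]}}

```text
time_s: 14.6
tcp_pos: [0.5551, 0.0886, 0.0257]
ee_rot: [[-0.136, -0.991, -0.013], [-0.991, 0.136, -0.006], [0.007, 0.012, -1.0]]
wrist_force: [-0.1, 0.2, -1.4]
gripper_width: 0.297
gripper_force: 29.9
```

```bash
python3 tray.py; python3 tip.py | grep -E "tcp|prong"
```

```text
top plate top 60 [-0.2077 -0.206 ]
top loop 73 [-0.2462 -0.2077 -0.0547 -0.0284]
side plate top 118 [-0.209  -0.2061]
side loop 65 [-0.2456 -0.2043 -0.0567 -0.0277]
wrist plate top 0 
wrist loop 0 
t 14.75 tcp [0.5563 0.089  0.0273] unit -0.381801927389343 -0.04234337450548513 x [-0.13501163 -0.99082508  0.0061256 ]
top prong 53 [ 1.464e-01 -1.000e-04  5.870e-02]
side prong 42 [ 0.1446 -0.0013  0.0557]
```

Call:
{"fn": "drive_tool", "kwargs": {"rows": [[0,0.7,5,0,0,0,0],[0,1.3,10,0,0,0,0],[0,2,15,0,0,0,0],[0,2,15,0,0,0,0],[0,2.7,20,0,0,0,0]]}}

```text
time_s: 15.27
tcp_pos: [0.5651, 0.1555, 0.0277]
ee_rot: [[-0.135, -0.991, -0.009], [-0.991, 0.135, -0.004], [0.006, 0.009, -1.0]]
wrist_force: [-0.0, -0.1, -1.6]
gripper_width: 0.293
gripper_force: 29.9
```

Call:
{"fn": "drive_tool", "kwargs": {"rows": [[0,2.7,20,0,0,0,0],[0,2.7,20,0,0,0,0],[0,2,15,0,0,0,0],[0,1.3,10,0,0,0,0],[0,0,0,0,0,0,0]]}}

```text
time_s: 15.68
tcp_pos: [0.5741, 0.2219, 0.0276]
ee_rot: [[-0.132, -0.991, -0.008], [-0.991, 0.132, -0.004], [0.005, 0.008, -1.0]]
wrist_force: [0.9, 0.7, -1.4]
gripper_width: 0.295
gripper_force: 29.9
```

Call:
{"fn": "drive_tool", "kwargs": {"rows": [[0,0,0,-2,0,0,0],[0,0,0,-2,0,0,0],[0,0,0,-1,0,0,0],[0,0,0,0,0,0,0]]}}

```text
time_s: 16.02
tcp_pos: [0.5732, 0.2178, 0.0221]
ee_rot: [[-0.137, -0.991, -0.011], [-0.991, 0.137, -0.005], [0.007, 0.01, -1.0]]
wrist_force: [-0.5, -0.7, -1.5]
gripper_width: 0.292
gripper_force: 29.9
```

Call:
{"fn": "drive_tool", "kwargs": {"rows": [[0,0,0,-1.5,0,0,0],[0,0,0,0,0,0,0],[25,0,0,0,0,0,0],[40,0,0,0,0,0,0],[60,0,0,0,0,0,0]]}}

```text
time_s: 16.43
tcp_pos: [0.5741, 0.2191, 0.0216]
ee_rot: [[-0.135, -0.991, -0.009], [-0.991, 0.135, -0.004], [0.005, 0.008, -1.0]]
wrist_force: [-1.0, -0.6, 0.1]
gripper_width: 0.378
gripper_force: 0.0
```

Call:
{"fn": "drive_tool", "kwargs": {"rows": [[100,0,0,0,0,0,0],[100,0,0,0,0,0,0],[100,0,0,0,0,0,0],[100,0,0,0,0,0,0],[100,0,0,0,0,0,0]]}}

```text
time_s: 16.85
tcp_pos: [0.5737, 0.2191, 0.0211]
ee_rot: [[-0.135, -0.991, -0.009], [-0.991, 0.135, -0.005], [0.006, 0.009, -1.0]]
wrist_force: [-0.4, 0.8, -0.8]
gripper_width: 0.74
gripper_force: 0.0
```

Call:
{"fn": "drive_tool", "kwargs": {"rows": [[100,0,0,15,0,0,0],[100,0,0,30,0,0,0],[100,0,5,35,0,0,0],[100,0,10,35,0,0,0],[100,0,10,30,0,0,0]]}}

```text
time_s: 17.27
tcp_pos: [0.5739, 0.2441, 0.1686]
ee_rot: [[-0.136, -0.991, -0.008], [-0.991, 0.136, -0.004], [0.005, 0.007, -1.0]]
wrist_force: [0.9, 0.5, 0.7]
gripper_width: 0.988
gripper_force: 0.0
```

```bash
python3 tray.py; python3 - <<'E'
from h import *
p=capture('side'); hsv=cv2.cvtColor(p['frame'],cv2.COLOR_RGB2HSV)
w,u,v=cloud(p); k=(hsv[v,u,1]>140)&(hsv[v,u,0]<25)&(w[:,0]>.53)&(w[:,0]<.62)&(w[:,1]>.1)&(w[:,1]<.32)&(w[:,2]<.05)
print('handle top z',np.percentile(w[k,2],[50,95]),w[k].mean(0))
k=(w[:,0]>.52)&(w[:,0]<.59)&(w[:,1]>.03)&(w[:,1]<.085)&(w[:,2]>.012)&(w[:,2]<.06)
print('prong',k.sum(),w[k].mean(0),w[k,2].max())
p=capture('top'); save(p,'final_top.png')
E
```

```text
top plate top 62 [-0.2076 -0.2061]
top loop 71 [-0.2462 -0.2078 -0.0546 -0.0288]
side plate top 121 [-0.2085 -0.2057]
side loop 66 [-0.246  -0.2044 -0.0559 -0.0277]
wrist plate top 0 
wrist loop 0 
handle top z [0.0291651  0.03288685] [0.57397333 0.22364085 0.02725851]
prong 14 [0.55352509 0.06519753 0.02321374] 0.03436788553083048
```

View pics/final_top.png

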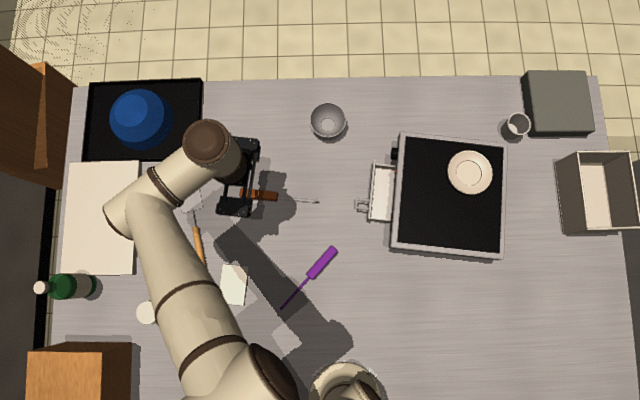

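The tray is out with its loop at (362,205). The rod lies flat, its tip at (318,201), well clear of the loop, and the bystanders haven't moved.

```bash
python3 -c "from station import *; print(finish_job())"
```

```text
the job is handed in; nothing more can be done
None
```

The job is handed in, with no verdict returned: the tray stands about 129 mm out, drawn by the hook alone with the sampled pull force at most about 6 N, and the rod lies flat on the bench, prong up and clear of the tray and its loop.

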